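# Snug a coffee grinder's star-wheel adjuster and back it off one tooth

## Robot

A 6-joint arm with a two-finger parallel gripper is mounted at the origin on a cart in front of the work surface, level with it; the furniture and walls round the work are solid. World frame = base frame: x ahead of the robot, y to its left, z up, the work surface at z = 0. Lengths are in m, angles in rad, forces in N, time in s.
With the tool pointing down it reaches from about 0.325 to 0.85 m from the base axis. Payload 15.5 kg.
Tool frame: the origin (TCP) lies between the finger pads; the fingertips stand 11 mm ahead of it and the grasp point (between the pads) lies 8 mm behind it; z points along the fingers, y is the line along which they close (so a half turn about z gives the same grasp; the last joint's range is limited). The gripper opens to 91 mm and grips with 3 to 60 N. Pads are 32 mm wide; open, the fingers measure 118 mm over their backs; the gripper's body (76 mm by 178 mm) begins 60 mm behind the grasp point.
Start: joints at [1.175, 0.494, 1.345, -0, 1.302, -0.096], TCP at [0.185, 0.597, 0.225] pointing down, gripper open.
Joint ranges: [-2.91, 2.91], [-0.82, 2.16], [0.22, 2.67], [-1.22, 4.37], [0.12, 2.79], [-3.08, 3.08]. Speed limits (rad/s): [1.89, 1.89, 2.57, 3.01, 3.01, 3.01].

## Interface

Orientations are given as [roll, pitch, yaw] about the fixed x, y, z axes, in that order (R = Rz(yaw) Ry(pitch) Rx(roll)).
In Python, from bench import sensors, eyes, finish_job gives the robot as it stands. The module is installed in compiled form; this text tells all that it offers.
- The arm moves only by the tool play_rows, never from a script. Its argument "motion" is a list of rows, each a list of 3 entries, a list of its own where there are three numbers: the turn, a rotation vector about the world's x, y, z in units of 120 degrees (1.0 is 120 degrees), then the shift along the world's x, y, z in units of 100 mm (1.0 is 100 mm), then the closure, from -1 (fully open) to 1 (shut). In form: [[[rx, ry, rz], [dx, dy, dz], fingers], ...]. A call has exactly 5 rows; each row is the pose to reach, as a shift and turn from the pose commanded when the call began; what a row does not reach only later rows make up. A row lasts 1/12 s, in which the tool goes at most 41.7 mm and 7.16 degrees, less where a joint would pass 70% of its speed; a pose out of reach is approached as far as the arm can. A call with a number of a shift or a turn outside -1 to 1 is refused whole. A call with a gripper value outside its range is refused whole. The fingers move at their own pace and stop on an object; "newtons" is the grip in N (left out, the last holds). Time passes only in rows, so rows that repeat a pose let the fingers close, or fill a call up. It gives the time, the measured TCP pose, the force, the opening and the grip force at its end, in the units of the state.
- sensors.state(): the state, without advancing time (a new reading comes with each control period).
- eyes.grab_frame(name): name is "scene" or "top"; returns the picture (384x512x3 uint8, red, green, blue); there is no depth.
- eyes.get_calibration(name): a dict with "fx", "fy", "cx", "cy" (pixels), "rvec" (rotation vector, rad) and "tvec" (3), from world to camera coordinates, as OpenCV has them. Camera axes: x right, y down, z forward; pixel columns grow to the right and rows downward; lengths in m; the calibration is good to about 2 mm. A picture is of the moment at which its call begins. get_calibration takes no time and is no camera call.
- finish_job(): hands the job in; it is judged then, once.
The state is a dict: "clock": time; "joints": joint angles; "qvel": joint speeds; "tau": joint torques, N m; "ee_pos": TCP position; "tcp_rot": TCP orientation; "contact_force": force on the tool from outside, world axes, zero at the start; "torque": the same for the moment, N m; "finger_gap": opening from 0.0 (shut) to 1.0 (fully open); "grasp_force": force on a finger pad.
Only numpy, scipy, OpenCV 4.12 (cv2) and the standard library are available. Lean on these libraries where they do the work, as an engineer would, in place of code of your own. Each camera call takes 0.05 s, during which the arm holds its last target. There are 200 camera calls.

## Task

Take the adjuster key out of its wooden stand and, working through the slot in the top of the grinder head, lever the star wheel inside round tooth by tooth (its upper teeth to the right as seen facing the dial, the pointer turning clockwise) until it comes up against its stop, and lean on it there for a moment with about 10 N so that it is firm, never forcing the key with more than 25 N. Then back the wheel off by one tooth, put the key back upright in the stand's hole, fully down, and let it go. Leave the cup, shaker and muffin where they are.

Things in the scene. Friction and masses are not known exactly. Their poses are not given: they have to be found in the camera images.
- grinder_head: Grey metal grinder head fixed to the counter: 70 x 120 mm top plate (x, y), 88 mm high, a drum behind. Origin: centre of its underside. +x points from the dial face (towards the robot, apart from yaw) to the drum, +y to the left seen facing the dial, z up. More than 25 N of the key on the head or the wheel counts as forcing.
- slot (a point): Centre of the access slot in the head's top plate, level with the plate's upper face; axes as the head's. Slot 38 mm long along y, 12 mm wide along x, right through the 4 mm plate. The wheel's axle runs along x, nominally 41 mm below this point, but it floats: up to 6 mm higher or lower and up to 3.5 mm to either side along y from unit to unit, which is not measured.
- slot_right (a point): Right-hand (-y) end of the slot, plate's upper face; a stroke towards it tightens. A pin in a gap between teeth meets the wheel's root 16 to 29 mm below the plate at the slot's middle, deeper to the sides; on a tooth tip 5 to 17 mm. A stroke carries the wheel about one tooth; lift the pin out (3 mm below the plate) to go back for the next gap. Friction (2 to 4 N at the pin) holds the wheel where it is left.
- star_wheel (a joint): Steel wheel in the head, rad, grows as its upper teeth go right (-y; white dial pointer clockwise). Rigid stop at 2.2: pointer at 3 o'clock, the long graduation; 0: slack end. 8 straight teeth, 5 mm thick, 14 mm wide (x), tip radius 30, root 18.5 mm, 0.785 rad apart, as are the graduations. At angle q teeth stand at q - 1.572 + k*0.785 from straight up (k whole), positive right.
- adjuster_key: Key standing upright in the stand: black handle with a steel foot plate, 50 mm tall in all, 24 mm along the key's x, 16 mm along its y (foot plate, lowest 5 mm: 26 x 18 mm); below it a round steel pin 6 mm thick, 37 mm long, ball-ended. Origin: centre of the handle's underside, the shoulder that rests on the stand; z up. About 0.12 kg.
- key_tip (a point): Lower end of the key's pin, 37 mm below the key's origin.
- key_stand: Wooden block 60 x 60 x 50 mm fixed to the counter. Origin: centre of its underside, z up. Mind the room: behind the work a post stands at x = 0.58, y = 0.02 to 0.12, and a shelf begins at x = 0.60, 0.56 m up; swing the arm past on the robot's side of them.
- key_stand_hole0 (a point): Centre of the mouth of the stand's hole, in its top at 50 mm; the hole is 10 mm across and 42 mm deep, slightly chamfered.
- espresso_cup: White espresso cup, 63 x 88 x 53 mm, origin at the centre of its underside. Bystander.
- salt_shaker: Glass shaker with a grey cap, 44 mm across, 90 mm high, origin at the centre of its underside. Bystander.
- muffin: Muffin in a paper case, 79 x 77 x 75 mm, origin at the centre of its underside. Bystander.
Mind the look-alikes: they are no part of the job. Several things have the shape of the adjuster_key; the one meant has the colours described above.

How it is judged:
By the outcome, as a careful person would: the job done as asked, in the order asked, and still so for the second after the job is handed in, with the robot touching nothing.
It also fails if it takes over 72 s, if anything falls off the work surface, if the arm or the gripper's body presses on something with over 40 N, if the wrist force passes 120 N, or if a joint passes its speed limit or range.

## Working session

There is one attempt and no reset: what is moved stays moved. The work goes in short steps, Python scripts to look and compute and a tool call to move; the robot and the scene stay as the last step left them, time stands still between calls to the robot, and variables do not carry over. Pictures are saved under pics/ and viewed, at most 10 in all, crops included, and the job is handed in when it is done.

Besides the shell and the picture viewer there is one more tool, called as name(argument=value, ...), one argument or row to a line, values as JSON. play_rows: Moves the arm, as the interface text tells. Shifts and turns lie within -1 to 1; 1 stands for 100 mm of shift or 120 degrees of turn. Its arguments: {"type":"object","properties":{"motion":{"type":"array"},"newtons":{"type":"number"}},"required":["motion"]}

```bash
mkdir -p pics
cat > h.py <<'E'
import numpy as np, cv2
from bench import sensors, eyes, finish_job
def snap(n,f,crop=None,s=1):
    im=eyes.grab_frame(n)[:,:,::-1]
    if crop: x0,y0,x1,y1=crop; im=im[y0:y1,x0:x1]
    cv2.imwrite('pics/'+f,cv2.resize(im,None,fx=s,fy=s,interpolation=cv2.INTER_CUBIC))
def cal(n):
    c=eyes.get_calibration(n); return np.array([[c['fx'],0,c['cx']],[0,c['fy'],c['cy']],[0,0,1.]]),cv2.Rodrigues(np.array(c['rvec'],float))[0],np.array(c['tvec'],float).reshape(3)
def ray(n,u,v):
    K,R,t=cal(n); return -R.T@t, R.T@np.linalg.inv(K)@np.array([u,v,1.])
def atz(n,u,v,z):
    o,d=ray(n,u,v); return o+d*(z-o[2])/d[2]
def tri(u,v,u2,v2):
    o,d=ray('scene',u,v);p,e=ray('top',u2,v2)
    s=np.linalg.lstsq(np.c_[d,-e],p-o,rcond=None)[0]; a=o+d*s[0];b=p+e*s[1]
    return (a+b)/2,np.linalg.norm(a-b)
def proj(n,P):
    K,R,t=cal(n); q=(K@(R@np.asarray(P,float).T+t[:,None])).T; return q[:,:2]/q[:,2:]
E
python3 - <<'E'
from h import *
np.set_printoptions(precision=4,suppress=True)
a=eyes.grab_frame('scene');b=eyes.grab_frame('top')
np.save('a.npy',a);np.save('b.npy',b)
cv2.imwrite('pics/s0.png',cv2.resize(a[:,:,::-1],(800,600)));cv2.imwrite('pics/t0.png',cv2.resize(b[:,:,::-1],(800,600)))
for n in('scene','top'):
    K,R,t=cal(n);print(n,K[0,0],-R.T@t,R[2])
print(sensors.state())
E
```

```text
scene 369.1417049067656 [ 0.0081 -0.4765  0.7288] [ 0.5305  0.4862 -0.6944]
top 434.78821951016323 [ 0.3771 -0.0026  1.2041] [ 0.1086 -0.0037 -0.9941]
{'clock': 0.1, 'joints': array([ 1.1745,  0.4941,  1.3461, -0.    ,  1.3025, -0.0955]), 'qvel': array([ 0.    , -0.0008, -0.0007,  0.0007, -0.0021,  0.0011]), 'tau': array([  0.0024, -88.0239, -38.2551,   0.0709,   0.048 ,  -0.    ]), 'ee_pos': array([0.185 , 0.5966, 0.2244]), 'tcp_rot': array([-3.1405, -0.0001,  2.8408]), 'contact_force': array([ 0.1522, -0.8996, -0.5247]), 'torque': array([ 0.0662, -0.0397, -0.0326]), 'grasp_force': 0.0, 'finger_gap': 0.9996010100690628}
```

View pics/s0.png

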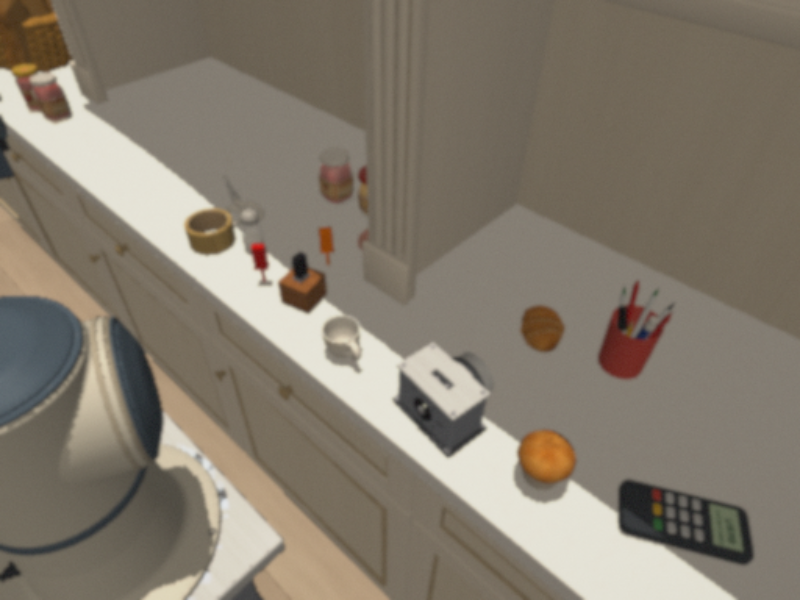

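View pics/t0.png

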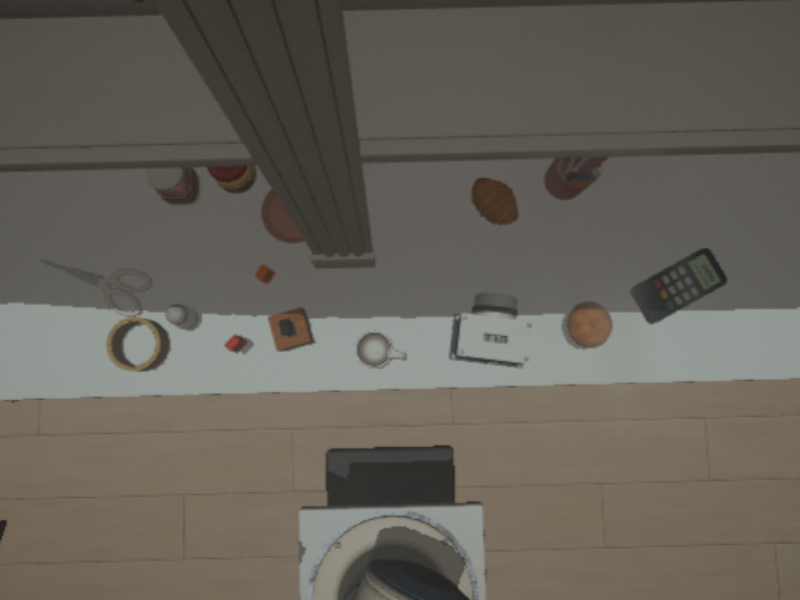

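The stand with the black key is at top-view (290,330) and scene (302,280). The head is at top-view (492,338) and scene (443,400), with the muffin, cup and shaker nearby. I'll take enlarged crops next.

Run:
```python
from h import *
a=np.load('a.npy');b=np.load('b.npy')
def c(im,x,y,w,h): return cv2.resize(im[y:y+h,x:x+w,::-1],(400,300),interpolation=cv2.INTER_CUBIC)
# scale: stand 8x(50x37.5) head 6.67x(60x45)
m=np.vstack([np.hstack([c(b,160,192,48,36),c(a,170,154,48,36)][:2]),np.hstack([c(b,284,182,64,48),c(a,250,216,80,60+12-12)])])
m=cv2.convertScaleAbs(m,alpha=1.15)
cv2.imwrite('pics/m0.png',m)
```

```text
(no output)
```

View pics/m0.png

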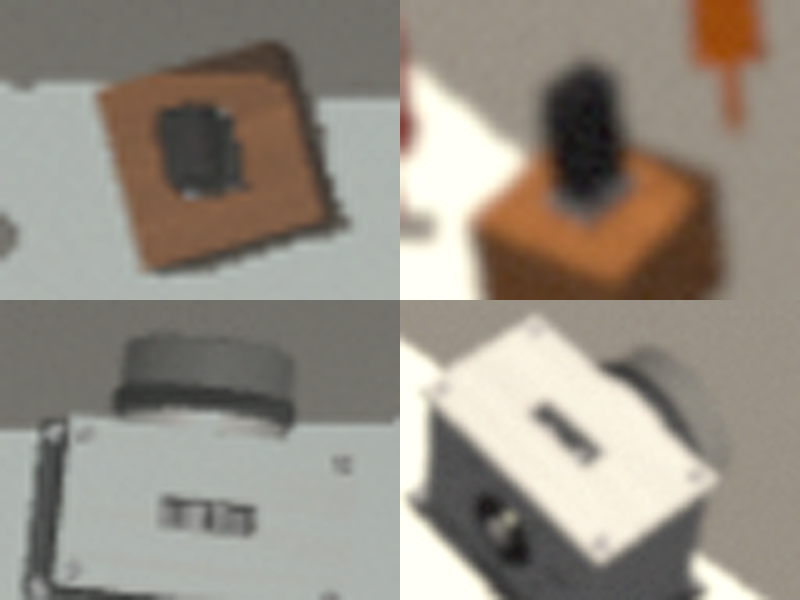

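Run:
```python
from h import *
np.set_printoptions(precision=4,suppress=True)
P=lambda x,y,s,ox,oy:(ox+(x+.5)/s-.5,oy+(y+.5)/s-.5)
ts=lambda x,y:P(x,y,25/3,160,192); ss=lambda x,y:P(x,y,25/3,170,154)
th=lambda x,y:P(x,y,6.25,284,182); sh=lambda x,y:P(x,y,5,250,216)
print('stand top'); C=[atz('top',*ts(*p),.05) for p in[(98,95),(278,42),(328,215),(148,270)]]
print(np.array(C),np.mean(C,0),np.linalg.norm(np.diff(C,axis=0),axis=1))
print('stand scene',[atz('scene',*ss(*p),.05) for p in[(75,222),(220,280),(312,185)]])
print('handle top',[atz('top',*ts(*p),.1) for p in[(160,108),(218,104),(235,190),(180,195),(198,148)]])
print('slot',tri(*sh(166,133),*th(208,516-300)),atz('top',*th(208,216),.088),atz('scene',*sh(166,133),.088))
print('slot ends top',[atz('top',*th(*p),.088) for p in[(160,211),(256,222)]])
print('slot ends scene',[atz('scene',*sh(*p),.088) for p in[(137,108),(193,160)]])
C=[atz('scene',*sh(*p),.088) for p in[(135,17),(318,178),(203,265),(28,92)]]
print('plate scene',np.array(C),np.mean(C,0),np.linalg.norm(np.diff(C,axis=0),axis=1))
print('plate top L', [atz('top',*th(*p),.088) for p in[(68,118),(55,288)]])
```

```text
stand top
[[0.4774 0.2003 0.05  ]
 [0.4929 0.1427 0.05  ]
 [0.4371 0.1274 0.05  ]
 [0.4212 0.1848 0.05  ]] [0.4571 0.1638 0.05  ] [0.0597 0.0578 0.0596]
stand scene [array([0.4241, 0.1828, 0.05  ]), array([0.4389, 0.1271, 0.05  ]), array([0.4905, 0.1406, 0.05  ])]
handle top [array([0.4685, 0.1726, 0.1   ]), array([0.4693, 0.1549, 0.1   ]), array([0.4429, 0.15  , 0.1   ]), array([0.4418, 0.1668, 0.1   ]), array([0.456 , 0.1612, 0.1   ])]
slot (array([ 0.4308, -0.1798,  0.0879]), np.float64(0.0009452672214148826)) [ 0.4305 -0.1795  0.088 ] [ 0.4311 -0.1802  0.088 ]
slot ends top [array([ 0.433 , -0.1599,  0.088 ]), array([ 0.4275, -0.1991,  0.088 ])]
slot ends scene [array([ 0.433 , -0.1617,  0.088 ]), array([ 0.4278, -0.1982,  0.088 ])]
plate scene [[ 0.474  -0.1255  0.088 ]
 [ 0.4576 -0.2434  0.088 ]
 [ 0.3885 -0.2357  0.088 ]
 [ 0.4062 -0.1203  0.088 ]] [ 0.4316 -0.1812  0.088 ] [0.1191 0.0696 0.1168]
plate top L [array([ 0.4723, -0.1235,  0.088 ]), array([ 0.4026, -0.1156,  0.088 ])]
```

The measurements agree with each other:
- **Slot:** (0.431, -0.180, 0.088), with head yaw about -0.14.
- **Stand:** (0.457, 0.163), with key yaw about 0.22.

Next I'll move above the key.

play_rows(
  motion=[
    [[0, 0, 0.01], [0.11, -0.174, 0], -1],
    [[0, 0, 0.02], [0.22, -0.348, 0], -1],
    [[0, 0, 0.03], [0.33, -0.522, 0], -1],
    [[0, 0, 0.04], [0.44, -0.696, 0], -1],
    [[0, 0, 0.05], [0.543, -0.87, 0], -1],
  ],
)

```text
clock: 0.52
ee_pos: [0.2398, 0.5089, 0.2246]
tcp_rot: [-3.141, -0.0, 2.947]
contact_force: [0.5, 0.6, 0.0]
finger_gap: 0.996
grasp_force: 0.0
```

play_rows(
  motion=[
    [[0, 0, 0.01], [0.11, -0.174, 0], -1],
    [[0, 0, 0.02], [0.22, -0.348, 0], -1],
    [[0, 0, 0.03], [0.33, -0.522, 0], -1],
    [[0, 0, 0.04], [0.44, -0.696, 0], -1],
    [[0, 0, 0.05], [0.543, -0.87, 0], -1],
  ],
)

```text
clock: 0.93
ee_pos: [0.2941, 0.4219, 0.2247]
tcp_rot: [-3.141, -0.0, 3.051]
contact_force: [0.8, 0.2, 0.2]
finger_gap: 1.002
grasp_force: 0.0
```

play_rows(
  motion=[
    [[0, 0, 0.01], [0.11, -0.174, 0], -1],
    [[0, 0, 0.02], [0.22, -0.348, 0], -1],
    [[0, 0, 0.03], [0.33, -0.522, 0], -1],
    [[0, 0, 0.04], [0.44, -0.696, 0], -1],
    [[0, 0, 0.05], [0.543, -0.87, 0], -1],
  ],
)

```text
clock: 1.35
ee_pos: [0.3484, 0.335, 0.2248]
tcp_rot: [-3.141, -0.0, -3.127]
contact_force: [-0.1, 0.4, -0.3]
finger_gap: 1.001
grasp_force: 0.0
```

play_rows(
  motion=[
    [[0, 0, 0.01], [0.11, -0.174, 0], -1],
    [[0, 0, 0.02], [0.22, -0.348, 0], -1],
    [[0, 0, 0.03], [0.33, -0.522, 0], -1],
    [[0, 0, 0.04], [0.44, -0.696, 0], -1],
    [[0, 0, 0.05], [0.543, -0.87, 0], -1],
  ],
)

```text
clock: 1.77
ee_pos: [0.4027, 0.248, 0.2248]
tcp_rot: [-3.141, -0.0, -3.022]
contact_force: [-0.1, -0.2, -0.3]
finger_gap: 0.998
grasp_force: 0.0
```

play_rows(
  motion=[
    [[0, 0, 0.01], [0.11, -0.174, 0], -1],
    [[0, 0, 0.02], [0.22, -0.348, 0], -1],
    [[0, 0, 0.03], [0.33, -0.522, 0], -1],
    [[0, 0, 0.04], [0.44, -0.696, 0], -1],
    [[0, 0, 0.05], [0.543, -0.865, 0], -1],
  ],
)

```text
clock: 2.18
ee_pos: [0.457, 0.1614, 0.2248]
tcp_rot: [3.142, -0.0, -2.918]
contact_force: [-0.3, 0.5, -0.9]
finger_gap: 0.999
grasp_force: 0.0
```

Run:
```python
from h import *
a=eyes.grab_frame('scene');t=eyes.grab_frame('top')
K,R,tt=cal('scene')
# rectify dial face: head frame
yaw=-.138;c,s=np.cos(yaw),np.sin(yaw);o=np.array([.431,-.180,0.])
X=np.array([c,s,0]);Y=np.array([-s,c,0])
# pixel (i,j) in 500x500 canvas: y from +30..-30mm, z 77..17mm
q=[o-.035*X+Y*y+np.array([0,0,z]) for y,z in[(.03,.085),(-.03,.085),(-.03,.005),(.03,.005)]]
H=cv2.getPerspectiveTransform(proj('scene',np.array(q)).astype(np.float32),np.float32([[0,0],[450,0],[450,600],[0,600]]))
m=cv2.warpPerspective(a,H,(450,600),flags=cv2.INTER_CUBIC)
cv2.imwrite('pics/d0.png',m[:,:,::-1])
print(sensors.state())
```

```text
{'clock': 2.2833, 'joints': array([ 2.14595921e-01,  2.98232240e-01,  1.68023970e+00, -5.58462057e-04,
        1.16303962e+00, -1.57752424e+00]), 'qvel': array([ 0.04837031, -0.00919455,  0.01668247,  0.01511626,  0.00136669,
        0.08187223]), 'tau': array([ -2.86627807, -64.70984459, -34.88878727,  -0.33332096,
         0.08923772,  -1.9223801 ]), 'ee_pos': array([0.45783796, 0.16060655, 0.22475069]), 'tcp_rot': array([-3.14107943e+00,  7.75836237e-05, -2.92004737e+00]), 'contact_force': array([ 0.21194558, -0.16704558, -0.33445249]), 'torque': array([ 0.013948  , -0.06918154,  0.00414639]), 'grasp_force': 0.0, 'finger_gap': 1.0019105596673838}
```

View pics/d0.png

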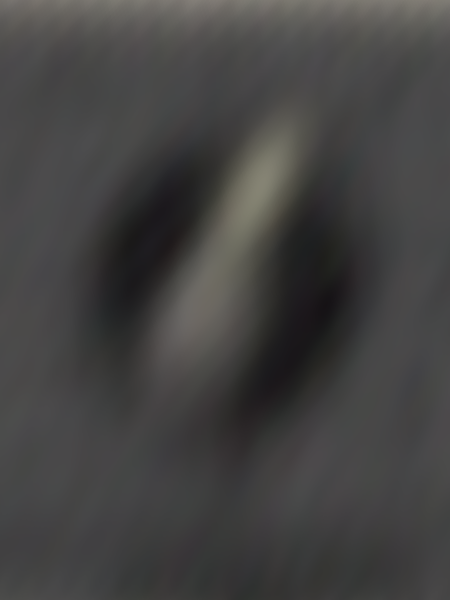

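The dial shows the pointer about 25° clockwise from 12 o'clock, so q is about 1.1, roughly 1.4 teeth short of the stop. The dial centre is near z = 46 mm. Now I'll descend and grasp.

play_rows(
  motion=[
    [[0, 0, 0], [0, 0, -0.2], -1],
    [[0, 0, 0], [0, 0, -0.4], -1],
    [[0, 0, 0], [0, 0, -0.6], -1],
    [[0, 0, 0], [0, 0, -0.8], -1],
    [[0, 0, 0], [0, 0, -0.9], -1],
  ],
)

```text
clock: 2.7
ee_pos: [0.4553, 0.1627, 0.1329]
tcp_rot: [3.141, -0.003, -2.919]
contact_force: [-0.4, 0.1, 0.0]
finger_gap: 1.002
grasp_force: 0.0
```

play_rows(
  motion=[
    [[0, 0, 0], [0, 0, -0.2], -1],
    [[0, 0, 0], [0, 0, -0.4], -1],
    [[0, 0, 0], [0, 0, -0.55], -1],
    [[0, 0, 0], [0, 0, -0.65], -1],
    [[0, 0, 0], [0, 0, -0.65], -1],
  ],
)

```text
clock: 3.12
ee_pos: [0.4552, 0.1626, 0.0682]
tcp_rot: [3.141, -0.003, -2.919]
contact_force: [-1.6, 0.1, -0.5]
finger_gap: 1.004
grasp_force: 0.0
```

play_rows(
  motion=[
    [[0, 0, 0], [0, 0, 0], 1],
    [[0, 0, 0], [0, 0, 0], 1],
    [[0, 0, 0], [0, 0, 0], 1],
    [[0, 0, 0], [0, 0, 0], 1],
    [[0, 0, 0], [0, 0, 0], 1],
  ],
  newtons=50,
)

```text
clock: 3.53
ee_pos: [0.457, 0.1625, 0.0704]
tcp_rot: [-3.142, 0.001, -2.919]
contact_force: [-0.7, -0.8, 0.2]
finger_gap: 0.664
grasp_force: 0.0
```

play_rows(
  motion=[
    [[0, 0, 0], [0, 0, 0], 1],
    [[0, 0, 0], [0, 0, 0], 1],
    [[0, 0, 0], [0, 0, 0], 1],
    [[0, 0, 0], [0, 0, 0], 1],
    [[0, 0, 0], [0, 0, 0], 1],
  ],
)

```text
clock: 3.95
ee_pos: [0.4567, 0.1624, 0.0699]
tcp_rot: [-3.142, -0.0, -2.919]
contact_force: [-0.9, 0.5, 0.9]
finger_gap: 0.304
grasp_force: 0.0
```

play_rows(
  motion=[
    [[0, 0, 0], [0, 0, 0], 1],
    [[0, 0, 0], [0, 0, 0], 1],
    [[0, 0, 0], [0, 0, 0], 1],
    [[0, 0, 0], [0, 0, 0], 1],
    [[0, 0, 0], [0, 0, 0], 1],
  ],
)

```text
clock: 4.37
ee_pos: [0.4566, 0.1625, 0.0699]
tcp_rot: [3.142, -0.0, -2.919]
contact_force: [-0.5, -0.4, -0.2]
finger_gap: 0.174
grasp_force: 50.0
```

play_rows(
  motion=[
    [[0, 0, 0], [0, 0, 0.05], 1],
    [[0, 0, 0], [0, 0, 0.15], 1],
    [[0, 0, 0], [0, 0, 0.3], 1],
    [[0, 0, 0], [0, 0, 0.45], 1],
    [[0, 0, 0], [0, 0, 0.6], 1],
  ],
)

```text
clock: 4.78
ee_pos: [0.4565, 0.1624, 0.1308]
tcp_rot: [-3.142, -0.0, -2.919]
contact_force: [0.0, -0.1, -1.5]
finger_gap: 0.172
grasp_force: 50.0
```

Run:
```python
from h import *
a=eyes.grab_frame('scene');b=eyes.grab_frame('top')
m=np.hstack([cv2.resize(a[120:220,150:250],(400,400),interpolation=2),cv2.resize(b[160:240,150:230],(400,400),interpolation=2)])
cv2.imwrite('pics/g0.png',m[:,:,::-1])
print(sensors.state())
```

```text
{'clock': 4.8833, 'joints': array([ 2.18487185e-01,  4.25555320e-01,  1.79543858e+00, -8.77789332e-05,
        9.17084121e-01, -1.57508525e+00]), 'qvel': array([-1.10283097e-03,  3.77466475e-02,  3.36928343e-02,  7.84973214e-04,
       -5.80300081e-02,  7.99108785e-05]), 'tau': array([ 1.66095207e-01, -7.23347282e+01, -2.69805282e+01, -2.47159204e-02,
        1.47743203e+00,  8.79997078e-04]), 'ee_pos': array([0.45779807, 0.16267261, 0.131973  ]), 'tcp_rot': array([-3.14150771,  0.0035143 , -2.91876313]), 'contact_force': array([-0.02263172,  0.07445323, -0.35650902]), 'torque': array([0.06062393, 0.00968515, 0.00394201]), 'grasp_force': 49.999675154685974, 'finger_gap': 0.17223433900712223}
```

View pics/g0.png

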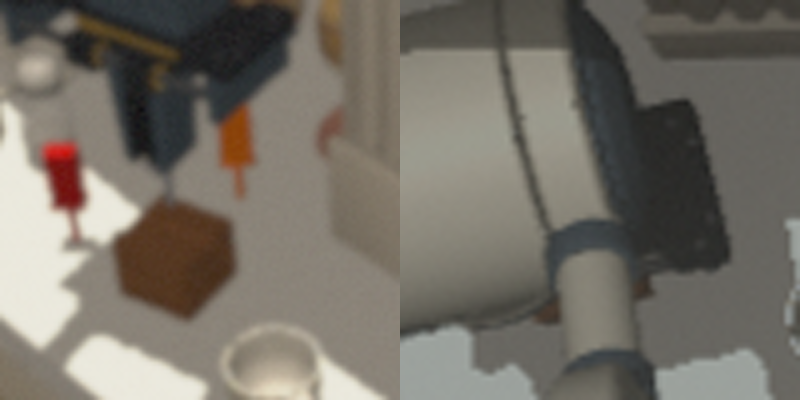

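The key is held upright, with its pin below the fingers at (168,185) in the left crop. The tip lies about 57 mm below the TCP. Next I'll carry it over the slot.

play_rows(
  motion=[
    [[0, 0, 0], [0, -0.05, 0.25], 1],
    [[0, 0, -0.01], [-0.015, -0.2, 0.35], 1],
    [[0, 0, -0.02], [-0.03, -0.4, 0.4], 1],
    [[0, 0, -0.03], [-0.045, -0.62, 0.4], 1],
    [[0, 0, -0.043], [-0.063, -0.85, 0.4], 1],
  ],
)

```text
clock: 5.3
ee_pos: [0.4502, 0.0768, 0.1698]
tcp_rot: [-3.142, 0.0, -3.009]
contact_force: [0.4, 0.7, -1.6]
finger_gap: 0.173
grasp_force: 50.0
```

play_rows(
  motion=[
    [[0, 0, -0.009], [-0.013, -0.17, 0], 1],
    [[0, 0, -0.018], [-0.026, -0.34, 0], 1],
    [[0, 0, -0.027], [-0.039, -0.51, 0], 1],
    [[0, 0, -0.036], [-0.052, -0.68, 0], 1],
    [[0, 0, -0.043], [-0.063, -0.85, 0], 1],
  ],
)

```text
clock: 5.72
ee_pos: [0.4436, -0.0084, 0.1694]
tcp_rot: [3.142, -0.001, -3.1]
contact_force: [0.6, -0.3, -1.5]
finger_gap: 0.174
grasp_force: 50.0
```

play_rows(
  motion=[
    [[0, 0, -0.009], [-0.013, -0.17, 0], 1],
    [[0, 0, -0.018], [-0.026, -0.34, 0], 1],
    [[0, 0, -0.027], [-0.039, -0.51, 0], 1],
    [[0, 0, -0.036], [-0.052, -0.68, 0], 1],
    [[0, 0, -0.043], [-0.063, -0.85, 0], 1],
  ],
)

```text
clock: 6.13
ee_pos: [0.4373, -0.0933, 0.1694]
tcp_rot: [3.141, -0.001, 3.093]
contact_force: [-0.5, 0.4, -0.3]
finger_gap: 0.173
grasp_force: 50.0
```

play_rows(
  motion=[
    [[0, 0, -0.009], [-0.013, -0.2, 0], 1],
    [[0, 0, -0.018], [-0.026, -0.45, 0], 1],
    [[0, 0, -0.027], [-0.039, -0.68, 0], 1],
    [[0, 0, -0.036], [-0.052, -0.8, -0.1], 1],
    [[0, 0, -0.043], [-0.062, -0.845, -0.13], 1],
  ],
)

```text
clock: 6.55
ee_pos: [0.4311, -0.1783, 0.1554]
tcp_rot: [3.141, -0.001, 3.001]
contact_force: [-0.8, 0.3, -1.6]
finger_gap: 0.172
grasp_force: 50.0
```

Run:
```python
from h import *
a=eyes.grab_frame('scene');b=eyes.grab_frame('top')
print(sensors.state()['ee_pos'],sensors.state()['tcp_rot'],sensors.state()['contact_force'])
p=sensors.state()['ee_pos']
P=np.array([p-[0,0,.0569],p-[0,0,.02],[.431,-.180,.088],[.4336,-.1612,.088],[.4284,-.1988,.088]])
print((proj('scene',P)-[255,195])*8)
cv2.imwrite('pics/k0.png',cv2.resize(a[195:260,255:325],(560,520),interpolation=2)[:,:,::-1])
```

```text
[ 0.43068259 -0.17676796  0.15566053] [ 3.14057097e+00 -2.26281986e-03  3.00233933e+00] [-0.59244088  0.33682738 -1.19471427]
[[214.50150781 347.02558803]
 [223.7555214  258.4204294 ]
 [221.64838386 377.54789619]
 [175.86971463 335.48660829]
 [268.62662429 420.71134609]]
```

View pics/k0.png

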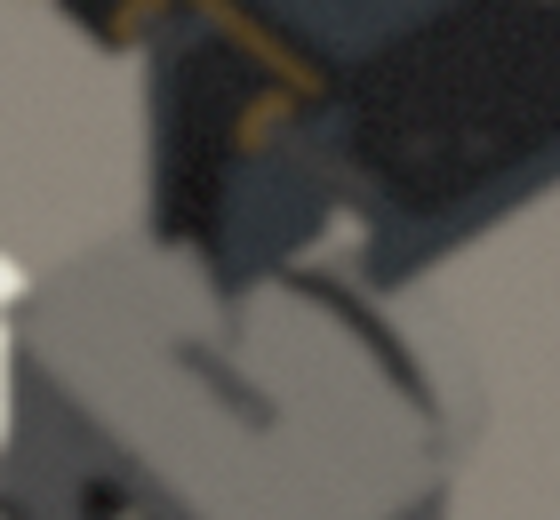

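Run:
```python
from h import *
a=np.mean([eyes.grab_frame('scene').astype(float) for _ in range(4)],0).mean(2)
for v in range(228,246): print(v,a[v,274:296].round().astype(int))
p=sensors.state()['ee_pos'];print(p)
for d in (.0569,.045,.037,.03): print(proj('scene',np.array([p-[0,0,d]])))
for e in ([.003,0,.0],[0,.003,0]): print(proj('scene',np.array([p-[0,0,.0569]+e])))
```

```text
228 [115 114 113 110 104  92  75  59  52  54  54  59  70  83  92  95  94  93
  92  88  84  85]
229 [115 115 115 114 110 102  85  66  56  56  62  72  86  97 101  92  80  69
  63  61  61  66]
230 [114 115 115 115 113 108  94  74  62  64  72  89 101 107 105  97  82  68
  57  51  49  52]
231 [114 114 115 114 114 112 103  85  74  75  85  99 108 112 111 107  98  88
  75  65  56  50]
232 [114 114 113 114 114 114 108  98  88  85  92 104 112 114 114 112 110 104
  97  88  77  66]
233 [113 114 114 113 115 115 111 104  94  91  96 105 112 115 115 114 114 113
 109 104  97  87]
234 [113 113 114 114 115 114 111 105  96  94  98 106 113 114 115 114 115 113
 114 112 109 102]
235 [112 112 113 112 113 114 110 104  95  94  97 106 112 115 114 115 114 114
 115 114 113 112]
236 [112 111 111 108 107 107 107 102  96  95 100 109 113 114 114 116 116 114
 115 116 115 114]
237 [112 109 106 101  98  95  99 101  99 100 105 111 113 114 115 114 115 116
 116 114 115 116]
238 [112 108 101  93  86  84  88  94 100 105 110 112 113 115 115 115 115 115
 115 114 115 116]
239 [112 108 100  90  82  78  80  86  94 104 110 112 115 114 115 114 115 114
 115 116 114 115]
240 [114 110 103  96  87  80  79  80  86  94 103 110 113 115 115 114 115 114
 114 115 115 115]
241 [113 113 111 105  97  90  85  79  79  84  94 104 111 114 115 114 115 114
 114 116 115 116]
242 [114 114 112 111 106 102  92  84  78  78  83  94 103 109 114 114 115 115
 114 114 115 114]
243 [115 114 114 114 112 108 101  90  80  76  78  83  92 101 108 112 114 114
 114 115 114 115]
244 [115 114 115 115 114 112 108  99  88  79  77  78  84  90 101 109 113 114
 114 113 114 114]
245 [113 115 114 116 115 114 113 106  99  89  81  81  81  86  91 102 110 114
 113 114 113 114]
[ 0.43159624 -0.17609411  0.15693175]
[[281.88357161 237.60643036]]
[[282.2492774  234.10391479]]
[[282.49941151 231.70827693]]
[[282.72116959 229.58440811]]
[[282.76370469 236.83530529]]
[[280.8332375  236.86785669]]
```

play_rows(
  motion=[
    [[0, 0, 0], [-0.015, 0, -0.03], 1],
    [[0, 0, 0], [-0.015, 0, -0.06], 1],
    [[0, 0, 0], [-0.015, 0, -0.09], 1],
    [[0, 0, 0], [-0.015, 0, -0.1], 1],
    [[0, 0, 0], [-0.015, 0, -0.1], 1],
  ],
)

```text
clock: 7.27
ee_pos: [0.4299, -0.1769, 0.1466]
tcp_rot: [3.141, -0.001, 3.004]
contact_force: [-1.3, 0.0, -1.5]
finger_gap: 0.17
grasp_force: 50.0
```

play_rows(
  motion=[
    [[0, 0, 0], [0, 0, -0.01], 1],
    [[0, 0, 0], [0, 0, -0.02], 1],
    [[0, 0, 0], [0, 0, -0.03], 1],
    [[0, 0, 0], [0, 0, -0.035], 1],
    [[0, 0, 0], [0, 0, -0.035], 1],
  ],
)

```text
clock: 7.68
ee_pos: [0.43, -0.1771, 0.1433]
tcp_rot: [3.142, -0.0, 3.004]
contact_force: [0.0, -0.1, -1.5]
finger_gap: 0.171
grasp_force: 50.0
```

play_rows(
  motion=[
    [[0, 0, 0], [0, 0, -0.01], 1],
    [[0, 0, 0], [0, 0, -0.02], 1],
    [[0, 0, 0], [0, 0, -0.03], 1],
    [[0, 0, 0], [0, 0, -0.04], 1],
    [[0, 0, 0], [0, 0, -0.04], 1],
  ],
)

```text
clock: 8.1
ee_pos: [0.43, -0.177, 0.1392]
tcp_rot: [3.141, -0.0, 3.004]
contact_force: [1.2, -0.1, -2.0]
finger_gap: 0.173
grasp_force: 50.0
```

play_rows(
  motion=[
    [[0, 0, 0], [0, 0, -0.01], 1],
    [[0, 0, 0], [0, 0, -0.02], 1],
    [[0, 0, 0], [0, 0, -0.03], 1],
    [[0, 0, 0], [0, 0, -0.04], 1],
    [[0, 0, 0], [0, 0, -0.04], 1],
  ],
)

```text
clock: 8.52
ee_pos: [0.43, -0.177, 0.1352]
tcp_rot: [3.142, -0.0, 3.004]
contact_force: [-0.5, 0.2, -0.9]
finger_gap: 0.171
grasp_force: 50.0
```

play_rows(
  motion=[
    [[0, 0, 0], [0, 0, -0.01], 1],
    [[0, 0, 0], [0, 0, -0.02], 1],
    [[0, 0, 0], [0, 0, -0.03], 1],
    [[0, 0, 0], [0, 0, -0.04], 1],
    [[0, 0, 0], [0, 0, -0.04], 1],
  ],
)

```text
clock: 8.93
ee_pos: [0.43, -0.177, 0.1312]
tcp_rot: [3.141, -0.0, 3.004]
contact_force: [0.9, 0.2, -1.7]
finger_gap: 0.172
grasp_force: 50.0
```

play_rows(
  motion=[
    [[0, 0, 0], [0, 0, -0.01], 1],
    [[0, 0, 0], [0, 0, -0.015], 1],
    [[0, 0, 0], [0, 0, -0.02], 1],
    [[0, 0, 0], [0, 0, -0.025], 1],
    [[0, 0, 0], [0, 0, -0.025], 1],
  ],
)

```text
clock: 9.35
ee_pos: [0.43, -0.1771, 0.1288]
tcp_rot: [3.142, -0.0, 3.004]
contact_force: [0.4, -0.2, -1.3]
finger_gap: 0.174
grasp_force: 50.0
```

play_rows(
  motion=[
    [[0, 0, 0], [0, 0, -0.005], 1],
    [[0, 0, 0], [0, 0, -0.01], 1],
    [[0, 0, 0], [0, 0, -0.015], 1],
    [[0, 0, 0], [0, 0, -0.02], 1],
    [[0, 0, 0], [0, 0, -0.02], 1],
  ],
)

```text
clock: 9.77
ee_pos: [0.43, -0.177, 0.1268]
tcp_rot: [3.142, -0.0, 3.004]
contact_force: [-0.5, -0.9, -1.7]
finger_gap: 0.178
grasp_force: 50.0
```

play_rows(
  motion=[
    [[0, 0, 0], [0, 0, -0.005], 1],
    [[0, 0, 0], [0, 0, -0.01], 1],
    [[0, 0, 0], [0, 0, -0.015], 1],
    [[0, 0, 0], [0, 0, -0.015], 1],
    [[0, 0, 0], [0, 0, -0.015], 1],
  ],
)

```text
clock: 10.18
ee_pos: [0.43, -0.177, 0.1254]
tcp_rot: [3.142, -0.0, 3.004]
contact_force: [0.5, -0.0, -1.6]
finger_gap: 0.175
grasp_force: 50.0
```

play_rows(
  motion=[
    [[0, 0, 0], [0, 0, -0.005], 1],
    [[0, 0, 0], [0, 0, -0.01], 1],
    [[0, 0, 0], [0, 0, -0.01], 1],
    [[0, 0, 0], [0, 0, -0.01], 1],
    [[0, 0, 0], [0, 0, -0.01], 1],
  ],
)

```text
clock: 10.6
ee_pos: [0.4301, -0.1771, 0.1244]
tcp_rot: [3.142, 0.0, 3.004]
contact_force: [-0.2, -0.1, -0.8]
finger_gap: 0.173
grasp_force: 50.0
```

play_rows(
  motion=[
    [[0, 0, 0], [-0.001, -0.01, 0], 1],
    [[0, 0, 0], [-0.003, -0.02, 0], 1],
    [[0, 0, 0], [-0.004, -0.03, 0], 1],
    [[0, 0, 0], [-0.005, -0.035, 0], 1],
    [[0, 0, 0], [-0.005, -0.035, 0], 1],
  ],
)

```text
clock: 11.02
ee_pos: [0.4296, -0.1805, 0.1244]
tcp_rot: [3.141, -0.0, 3.004]
contact_force: [0.6, 2.7, -0.9]
finger_gap: 0.176
grasp_force: 50.0
```

play_rows(
  motion=[
    [[0, 0, 0], [-0.001, -0.01, 0], 1],
    [[0, 0, 0], [-0.003, -0.02, 0], 1],
    [[0, 0, 0], [-0.004, -0.03, 0], 1],
    [[0, 0, 0], [-0.005, -0.035, 0], 1],
    [[0, 0, 0], [-0.005, -0.035, 0], 1],
  ],
)

```text
clock: 11.43
ee_pos: [0.429, -0.1841, 0.1244]
tcp_rot: [3.142, -0.0, 3.004]
contact_force: [0.8, 2.9, -1.9]
finger_gap: 0.174
grasp_force: 50.0
```

play_rows(
  motion=[
    [[0, 0, 0], [-0.001, -0.01, 0], 1],
    [[0, 0, 0], [-0.003, -0.02, 0], 1],
    [[0, 0, 0], [-0.004, -0.03, 0], 1],
    [[0, 0, 0], [-0.005, -0.035, 0], 1],
    [[0, 0, 0], [-0.005, -0.035, 0], 1],
  ],
)

```text
clock: 11.85
ee_pos: [0.4286, -0.1877, 0.1244]
tcp_rot: [-3.141, 0.0, 3.004]
contact_force: [-0.2, 2.5, -0.9]
finger_gap: 0.176
grasp_force: 50.0
```

play_rows(
  motion=[
    [[0, 0, 0], [-0.001, -0.01, 0], 1],
    [[0, 0, 0], [-0.003, -0.02, 0], 1],
    [[0, 0, 0], [-0.004, -0.03, 0], 1],
    [[0, 0, 0], [-0.004, -0.03, 0], 1],
    [[0, 0, 0], [-0.004, -0.03, 0], 1],
  ],
)

```text
clock: 12.27
ee_pos: [0.4282, -0.1908, 0.1245]
tcp_rot: [-3.141, 0.0, 3.004]
contact_force: [-0.6, 1.6, 0.8]
finger_gap: 0.172
grasp_force: 50.0
```

play_rows(
  motion=[
    [[0, 0, 0], [-0.001, -0.01, 0], 1],
    [[0, 0, 0], [-0.003, -0.02, 0], 1],
    [[0, 0, 0], [-0.003, -0.02, 0], 1],
    [[0, 0, 0], [-0.003, -0.02, 0], 1],
    [[0, 0, 0], [-0.003, -0.02, 0], 1],
  ],
)

```text
clock: 12.68
ee_pos: [0.4279, -0.1927, 0.1244]
tcp_rot: [-3.141, 0.0, 3.004]
contact_force: [-0.4, 1.9, 0.4]
finger_gap: 0.176
grasp_force: 50.0
```

play_rows(
  motion=[
    [[0, 0, 0], [0.001, 0.005, 0.05], 1],
    [[0, 0, 0], [0.001, 0.005, 0.1], 1],
    [[0, 0, 0], [0.001, 0.005, 0.15], 1],
    [[0, 0, 0], [0.001, 0.005, 0.175], 1],
    [[0, 0, 0], [0.001, 0.005, 0.175], 1],
  ],
)

```text
clock: 13.1
ee_pos: [0.4284, -0.1923, 0.1427]
tcp_rot: [-3.141, 0.001, 3.004]
contact_force: [-0.5, -0.0, -0.9]
finger_gap: 0.174
grasp_force: 50.0
```

play_rows(
  motion=[
    [[0, 0, 0], [0.007, 0.05, 0], 1],
    [[0, 0, 0], [0.014, 0.1, 0], 1],
    [[0, 0, 0], [0.021, 0.15, 0], 1],
    [[0, 0, 0], [0.03, 0.216, 0], 1],
    [[0, 0, 0], [0.03, 0.216, 0], 1],
  ],
)

```text
clock: 13.52
ee_pos: [0.4308, -0.1691, 0.1417]
tcp_rot: [3.141, -0.001, 3.005]
contact_force: [0.6, -1.1, -1.0]
finger_gap: 0.172
grasp_force: 50.0
```

play_rows(
  motion=[
    [[0, 0, 0], [0, 0, -0.01], 1],
    [[0, 0, 0], [0, 0, -0.025], 1],
    [[0, 0, 0], [0, 0, -0.04], 1],
    [[0, 0, 0], [0, 0, -0.055], 1],
    [[0, 0, 0], [0, 0, -0.06], 1],
  ],
)

```text
clock: 13.93
ee_pos: [0.4309, -0.1706, 0.1356]
tcp_rot: [3.142, -0.0, 3.004]
contact_force: [-0.4, 0.4, -1.0]
finger_gap: 0.176
grasp_force: 50.0
```

play_rows(
  motion=[
    [[0, 0, 0], [0, 0, -0.01], 1],
    [[0, 0, 0], [0, 0, -0.025], 1],
    [[0, 0, 0], [0, 0, -0.04], 1],
    [[0, 0, 0], [0, 0, -0.055], 1],
    [[0, 0, 0], [0, 0, -0.06], 1],
  ],
)

```text
clock: 14.35
ee_pos: [0.4309, -0.1704, 0.1297]
tcp_rot: [3.142, -0.0, 3.004]
contact_force: [0.4, -0.0, -1.8]
finger_gap: 0.171
grasp_force: 50.0
```

play_rows(
  motion=[
    [[0, 0, 0], [0, 0, -0.01], 1],
    [[0, 0, 0], [0, 0, -0.025], 1],
    [[0, 0, 0], [0, 0, -0.04], 1],
    [[0, 0, 0], [0, 0, -0.055], 1],
    [[0, 0, 0], [0, 0, -0.055], 1],
  ],
)

```text
clock: 14.77
ee_pos: [0.4308, -0.1704, 0.1241]
tcp_rot: [3.141, -0.0, 3.004]
contact_force: [-0.6, 0.3, -0.8]
finger_gap: 0.173
grasp_force: 50.0
```

play_rows(
  motion=[
    [[0, 0, 0], [-0.001, -0.01, 0], 1],
    [[0, 0, 0], [-0.003, -0.02, 0], 1],
    [[0, 0, 0], [-0.004, -0.03, 0], 1],
    [[0, 0, 0], [-0.005, -0.035, 0], 1],
    [[0, 0, 0], [-0.005, -0.035, 0], 1],
  ],
)

```text
clock: 15.18
ee_pos: [0.4305, -0.174, 0.1245]
tcp_rot: [3.142, 0.0, 3.004]
contact_force: [0.6, 2.0, 0.2]
finger_gap: 0.168
grasp_force: 50.0
```

play_rows(
  motion=[
    [[0, 0, 0], [-0.001, -0.01, 0], 1],
    [[0, 0, 0], [-0.003, -0.02, 0], 1],
    [[0, 0, 0], [-0.004, -0.03, 0], 1],
    [[0, 0, 0], [-0.005, -0.035, 0], 1],
    [[0, 0, 0], [-0.005, -0.035, 0], 1],
  ],
)

```text
clock: 15.6
ee_pos: [0.43, -0.1776, 0.1244]
tcp_rot: [-3.142, 0.0, 3.004]
contact_force: [0.1, 2.1, 0.4]
finger_gap: 0.174
grasp_force: 50.0
```

play_rows(
  motion=[
    [[0, 0, 0], [-0.001, -0.01, 0], 1],
    [[0, 0, 0], [-0.003, -0.02, 0], 1],
    [[0, 0, 0], [-0.004, -0.03, 0], 1],
    [[0, 0, 0], [-0.005, -0.035, 0], 1],
    [[0, 0, 0], [-0.005, -0.035, 0], 1],
  ],
)

```text
clock: 16.02
ee_pos: [0.4294, -0.1811, 0.1243]
tcp_rot: [3.142, -0.0, 3.004]
contact_force: [0.0, 2.0, -0.6]
finger_gap: 0.172
grasp_force: 50.0
```

play_rows(
  motion=[
    [[0, 0, 0], [-0.001, -0.007, 0], 1],
    [[0, 0, 0], [-0.002, -0.014, 0], 1],
    [[0, 0, 0], [-0.003, -0.02, 0], 1],
    [[0, 0, 0], [-0.003, -0.02, 0], 1],
    [[0, 0, 0], [-0.003, -0.02, 0], 1],
  ],
)

```text
clock: 16.43
ee_pos: [0.4291, -0.183, 0.1244]
tcp_rot: [-3.142, -0.0, 3.004]
contact_force: [0.6, 1.6, -1.4]
finger_gap: 0.173
grasp_force: 50.0
```

play_rows(
  motion=[
    [[0, 0, 0], [-0.001, -0.005, 0], 1],
    [[0, 0, 0], [-0.002, -0.01, 0], 1],
    [[0, 0, 0], [-0.002, -0.01, 0], 1],
    [[0, 0, 0], [-0.002, -0.01, 0], 1],
    [[0, 0, 0], [-0.002, -0.01, 0], 1],
  ],
)

```text
clock: 16.85
ee_pos: [0.4289, -0.184, 0.1244]
tcp_rot: [-3.142, -0.0, 3.004]
contact_force: [-0.1, 2.0, -1.4]
finger_gap: 0.176
grasp_force: 50.0
```

play_rows(
  motion=[
    [[0, 0, 0], [-0.001, -0.005, 0], 1],
    [[0, 0, 0], [-0.002, -0.01, 0], 1],
    [[0, 0, 0], [-0.002, -0.01, 0], 1],
    [[0, 0, 0], [-0.002, -0.01, 0], 1],
    [[0, 0, 0], [-0.002, -0.01, 0], 1],
  ],
)

```text
clock: 17.27
ee_pos: [0.4288, -0.185, 0.1244]
tcp_rot: [-3.142, -0.0, 3.004]
contact_force: [-0.5, 2.2, -1.3]
finger_gap: 0.174
grasp_force: 50.0
```

play_rows(
  motion=[
    [[0, 0, 0], [-0.001, -0.005, 0], 1],
    [[0, 0, 0], [-0.001, -0.01, 0], 1],
    [[0, 0, 0], [-0.001, -0.01, 0], 1],
    [[0, 0, 0], [-0.001, -0.01, 0], 1],
    [[0, 0, 0], [-0.001, -0.01, 0], 1],
  ],
)

```text
clock: 17.68
ee_pos: [0.4287, -0.186, 0.1244]
tcp_rot: [-3.142, -0.0, 3.004]
contact_force: [0.3, 3.2, -1.2]
finger_gap: 0.175
grasp_force: 50.0
```

play_rows(
  motion=[
    [[0, 0, 0], [-0.001, -0.005, 0], 1],
    [[0, 0, 0], [-0.001, -0.01, 0], 1],
    [[0, 0, 0], [-0.001, -0.01, 0], 1],
    [[0, 0, 0], [-0.001, -0.01, 0], 1],
    [[0, 0, 0], [-0.001, -0.01, 0], 1],
  ],
)

```text
clock: 18.1
ee_pos: [0.4286, -0.187, 0.1244]
tcp_rot: [-3.141, 0.0, 3.004]
contact_force: [-0.8, 4.7, -2.3]
finger_gap: 0.169
grasp_force: 50.0
```

play_rows(
  motion=[
    [[0, 0, 0], [-0.001, -0.005, 0], 1],
    [[0, 0, 0], [-0.001, -0.01, 0], 1],
    [[0, 0, 0], [-0.001, -0.01, 0], 1],
    [[0, 0, 0], [-0.001, -0.01, 0], 1],
    [[0, 0, 0], [-0.001, -0.01, 0], 1],
  ],
)

```text
clock: 18.52
ee_pos: [0.4285, -0.188, 0.1244]
tcp_rot: [-3.141, 0.0, 3.004]
contact_force: [0.2, 2.6, -0.7]
finger_gap: 0.173
grasp_force: 50.0
```

play_rows(
  motion=[
    [[0, 0, 0], [-0.001, -0.005, 0], 1],
    [[0, 0, 0], [-0.001, -0.01, 0], 1],
    [[0, 0, 0], [-0.001, -0.01, 0], 1],
    [[0, 0, 0], [-0.001, -0.01, 0], 1],
    [[0, 0, 0], [-0.001, -0.01, 0], 1],
  ],
)

```text
clock: 18.93
ee_pos: [0.4284, -0.189, 0.1244]
tcp_rot: [-3.142, 0.0, 3.004]
contact_force: [-0.3, 2.6, -1.1]
finger_gap: 0.174
grasp_force: 50.0
```

play_rows(
  motion=[
    [[0, 0, 0], [-0.001, -0.005, 0], 1],
    [[0, 0, 0], [-0.001, -0.01, 0], 1],
    [[0, 0, 0], [-0.001, -0.01, 0], 1],
    [[0, 0, 0], [-0.001, -0.01, 0], 1],
    [[0, 0, 0], [-0.001, -0.01, 0], 1],
  ],
)

```text
clock: 19.35
ee_pos: [0.4283, -0.19, 0.1244]
tcp_rot: [-3.142, 0.0, 3.004]
contact_force: [0.3, 2.4, -0.7]
finger_gap: 0.173
grasp_force: 50.0
```

play_rows(
  motion=[
    [[0, 0, 0], [-0.001, -0.005, 0], 1],
    [[0, 0, 0], [-0.001, -0.01, 0], 1],
    [[0, 0, 0], [-0.001, -0.01, 0], 1],
    [[0, 0, 0], [-0.001, -0.01, 0], 1],
    [[0, 0, 0], [-0.001, -0.01, 0], 1],
  ],
)

```text
clock: 19.77
ee_pos: [0.4282, -0.191, 0.1244]
tcp_rot: [-3.142, 0.0, 3.004]
contact_force: [-0.0, 2.1, -1.1]
finger_gap: 0.174
grasp_force: 50.0
```

play_rows(
  motion=[
    [[0, 0, 0], [-0.001, -0.005, 0], 1],
    [[0, 0, 0], [-0.001, -0.01, 0], 1],
    [[0, 0, 0], [-0.001, -0.01, 0], 1],
    [[0, 0, 0], [-0.001, -0.01, 0], 1],
    [[0, 0, 0], [-0.001, -0.01, 0], 1],
  ],
)

```text
clock: 20.18
ee_pos: [0.4281, -0.1919, 0.1244]
tcp_rot: [3.142, -0.0, 3.004]
contact_force: [0.4, 3.7, 0.7]
finger_gap: 0.172
grasp_force: 50.0
```

```bash
cat >> h.py <<'E'
def dial(a):
    yaw=-.138;c,s=np.cos(yaw),np.sin(yaw);o=np.array([.431,-.180,0.])
    X=np.array([c,s,0]);Y=np.array([-s,c,0])
    q=[o-.035*X+Y*y+np.array([0,0,z]) for y,z in[(.026,.073),(-.026,.073),(-.026,.021),(.026,.021)]]
    H=cv2.getPerspectiveTransform(proj('scene',np.array(q)).astype(np.float32),np.float32([[0,0],[390,0],[390,390],[0,390]]))
    m=cv2.warpPerspective(a,H,(390,390),flags=cv2.INTER_CUBIC).astype(float)
    return np.clip((m-m.min())/(np.percentile(m,99.5)-m.min())*255,0,255).astype(np.uint8)[:,:,::-1]
def grab(n=4): return np.mean([eyes.grab_frame('scene') for _ in range(n)],0).round().astype(np.uint8)
E
python3 - <<'E'
from h import *
cv2.imwrite('pics/d1.png',np.hstack([dial(np.load('a.npy')),dial(grab())]))
E
```

```text
(no output)
```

View pics/d1.png

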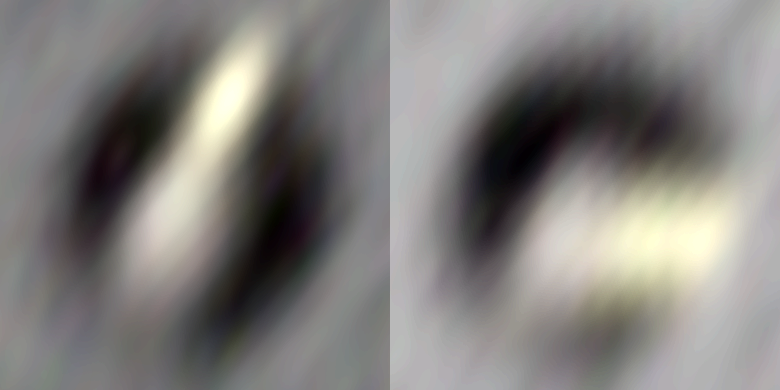

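On the right, the pointer now lies at about 3 o'clock (hub (565,225), pointer (670,235)), so the wheel is at or near the stop. I'll push on gently.

play_rows(
  motion=[
    [[0, 0, 0], [0, -0.003, 0], 1],
    [[0, 0, 0], [-0.001, -0.006, 0], 1],
    [[0, 0, 0], [-0.001, -0.006, 0], 1],
    [[0, 0, 0], [-0.001, -0.006, 0], 1],
    [[0, 0, 0], [-0.001, -0.006, 0], 1],
  ],
)

```text
clock: 20.8
ee_pos: [0.428, -0.1922, 0.1244]
tcp_rot: [3.141, -0.0, 3.004]
contact_force: [1.5, 7.0, 0.1]
finger_gap: 0.173
grasp_force: 50.0
```

Run:
```python
from h import *
s=sensors.state();print(s['ee_pos'],s['contact_force'],s['torque'])
```

```text
[ 0.42796466 -0.19223171  0.12439389] [1.5455127  7.00151421 0.10460144] [ 1.59007692 -0.35386188 -0.00253041]
```

play_rows(
  motion=[
    [[0, 0, 0], [0, -0.002, 0], 1],
    [[0, 0, 0], [0, -0.004, 0], 1],
    [[0, 0, 0], [0, -0.004, 0], 1],
    [[0, 0, 0], [0, -0.004, 0], 1],
    [[0, 0, 0], [0, -0.004, 0], 1],
  ],
)

```text
clock: 21.22
ee_pos: [0.4279, -0.1924, 0.1243]
tcp_rot: [3.141, -0.0, 3.004]
contact_force: [1.4, 8.0, 0.3]
finger_gap: 0.177
grasp_force: 50.0
```

play_rows(
  motion=[
    [[0, 0, 0], [0, -0.003, 0], 1],
    [[0, 0, 0], [-0.001, -0.007, 0], 1],
    [[0, 0, 0], [-0.001, -0.007, 0], 1],
    [[0, 0, 0], [-0.001, -0.007, 0], 1],
    [[0, 0, 0], [-0.001, -0.007, 0], 1],
  ],
)

```text
clock: 21.63
ee_pos: [0.4278, -0.1927, 0.1243]
tcp_rot: [3.14, -0.0, 3.004]
contact_force: [4.7, 12.2, -0.0]
finger_gap: 0.175
grasp_force: 50.0
```

play_rows(
  motion=[
    [[0, 0, 0], [0, 0, 0], 1],
    [[0, 0, 0], [0, 0, 0], 1],
    [[0, 0, 0], [0, 0, 0], 1],
    [[0, 0, 0], [0, 0, 0], 1],
    [[0, 0, 0], [0, 0, 0], 1],
  ],
)

```text
clock: 22.05
ee_pos: [0.4278, -0.1927, 0.1243]
tcp_rot: [3.14, -0.0, 3.004]
contact_force: [4.0, 11.8, -0.0]
finger_gap: 0.168
grasp_force: 50.0
```

The wheel was held at the stop with about 12 N for 0.8 s. Now I'll come left to find the next tooth and back it off.

play_rows(
  motion=[
    [[0, 0, 0], [0.002, 0.015, 0], 1],
    [[0, 0, 0], [0.005, 0.035, 0], 1],
    [[0, 0, 0], [0.008, 0.055, 0], 1],
    [[0, 0, 0], [0.01, 0.069, 0], 1],
    [[0, 0, 0], [0.01, 0.069, 0], 1],
  ],
)

```text
clock: 22.47
ee_pos: [0.429, -0.1867, 0.1245]
tcp_rot: [-3.141, 0.0, 3.004]
contact_force: [0.3, -0.7, -1.7]
finger_gap: 0.176
grasp_force: 50.0
```

play_rows(
  motion=[
    [[0, 0, 0], [0.001, 0.005, 0], 1],
    [[0, 0, 0], [0.001, 0.01, 0], 1],
    [[0, 0, 0], [0.001, 0.01, 0], 1],
    [[0, 0, 0], [0.001, 0.01, 0], 1],
    [[0, 0, 0], [0.001, 0.01, 0], 1],
  ],
)

```text
clock: 22.88
ee_pos: [0.429, -0.1858, 0.1244]
tcp_rot: [-3.142, 0.0, 3.004]
contact_force: [-0.3, -0.3, -1.2]
finger_gap: 0.173
grasp_force: 50.0
```

play_rows(
  motion=[
    [[0, 0, 0], [0.001, 0.005, 0], 1],
    [[0, 0, 0], [0.001, 0.01, 0], 1],
    [[0, 0, 0], [0.001, 0.01, 0], 1],
    [[0, 0, 0], [0.001, 0.01, 0], 1],
    [[0, 0, 0], [0.001, 0.01, 0], 1],
  ],
)

```text
clock: 23.3
ee_pos: [0.4291, -0.1848, 0.1244]
tcp_rot: [-3.142, 0.0, 3.004]
contact_force: [0.4, 0.4, -0.8]
finger_gap: 0.172
grasp_force: 50.0
```

play_rows(
  motion=[
    [[0, 0, 0], [0.001, 0.005, 0], 1],
    [[0, 0, 0], [0.001, 0.01, 0], 1],
    [[0, 0, 0], [0.001, 0.01, 0], 1],
    [[0, 0, 0], [0.001, 0.01, 0], 1],
    [[0, 0, 0], [0.001, 0.01, 0], 1],
  ],
)

```text
clock: 23.72
ee_pos: [0.4292, -0.1838, 0.1244]
tcp_rot: [-3.142, -0.0, 3.004]
contact_force: [-1.1, -0.5, -1.9]
finger_gap: 0.176
grasp_force: 50.0
```

play_rows(
  motion=[
    [[0, 0, 0], [0.001, 0.005, 0], 1],
    [[0, 0, 0], [0.001, 0.01, 0], 1],
    [[0, 0, 0], [0.001, 0.01, 0], 1],
    [[0, 0, 0], [0.001, 0.01, 0], 1],
    [[0, 0, 0], [0.001, 0.01, 0], 1],
  ],
)

```text
clock: 24.13
ee_pos: [0.4293, -0.1828, 0.1244]
tcp_rot: [-3.142, 0.0, 3.004]
contact_force: [0.4, -0.5, -0.8]
finger_gap: 0.176
grasp_force: 50.0
```

play_rows(
  motion=[
    [[0, 0, 0], [0.001, 0.005, 0], 1],
    [[0, 0, 0], [0.001, 0.01, 0], 1],
    [[0, 0, 0], [0.001, 0.01, 0], 1],
    [[0, 0, 0], [0.001, 0.01, 0], 1],
    [[0, 0, 0], [0.001, 0.01, 0], 1],
  ],
)

```text
clock: 24.55
ee_pos: [0.4294, -0.1819, 0.1244]
tcp_rot: [-3.141, 0.0, 3.004]
contact_force: [-0.8, -3.2, -1.1]
finger_gap: 0.175
grasp_force: 50.0
```

play_rows(
  motion=[
    [[0, 0, 0], [0.001, 0.005, 0], 1],
    [[0, 0, 0], [0.001, 0.01, 0], 1],
    [[0, 0, 0], [0.001, 0.01, 0], 1],
    [[0, 0, 0], [0.001, 0.01, 0], 1],
    [[0, 0, 0], [0.001, 0.01, 0], 1],
  ],
)

```text
clock: 24.97
ee_pos: [0.4295, -0.1807, 0.1244]
tcp_rot: [3.142, 0.0, 3.004]
contact_force: [0.2, -2.1, -2.2]
finger_gap: 0.175
grasp_force: 50.0
```

play_rows(
  motion=[
    [[0, 0, 0], [0.001, 0.005, 0], 1],
    [[0, 0, 0], [0.001, 0.01, 0], 1],
    [[0, 0, 0], [0.001, 0.01, 0], 1],
    [[0, 0, 0], [0.001, 0.01, 0], 1],
    [[0, 0, 0], [0.001, 0.01, 0], 1],
  ],
)

```text
clock: 25.38
ee_pos: [0.4296, -0.1797, 0.1244]
tcp_rot: [3.142, 0.0, 3.004]
contact_force: [-0.2, -1.9, -2.0]
finger_gap: 0.172
grasp_force: 50.0
```

Tooth contact was felt at y = -0.1823. Together with the stop contact, that puts the axle at z ≈ 45.2 mm, about 0.7 mm right of centre. I'll finish the one-tooth back-off with a slanted stroke, ending with the ball 14.0 mm left and 17.5 mm above the axle.

play_rows(
  motion=[
    [[0, 0, 0], [0.001, 0.01, -0.004], 1],
    [[0, 0, 0], [0.003, 0.02, -0.008], 1],
    [[0, 0, 0], [0.004, 0.03, -0.012], 1],
    [[0, 0, 0], [0.005, 0.035, -0.015], 1],
    [[0, 0, 0], [0.005, 0.035, -0.015], 1],
  ],
)

```text
clock: 25.8
ee_pos: [0.4301, -0.1761, 0.1229]
tcp_rot: [3.141, 0.0, 3.004]
contact_force: [0.9, -2.4, 0.3]
finger_gap: 0.173
grasp_force: 50.0
```

play_rows(
  motion=[
    [[0, 0, 0], [0.001, 0.01, -0.004], 1],
    [[0, 0, 0], [0.003, 0.02, -0.009], 1],
    [[0, 0, 0], [0.004, 0.03, -0.014], 1],
    [[0, 0, 0], [0.005, 0.035, -0.017], 1],
    [[0, 0, 0], [0.005, 0.035, -0.017], 1],
  ],
)

```text
clock: 26.22
ee_pos: [0.4306, -0.1726, 0.1211]
tcp_rot: [3.142, -0.0, 3.004]
contact_force: [-0.3, -1.2, 0.8]
finger_gap: 0.176
grasp_force: 50.0
```

play_rows(
  motion=[
    [[0, 0, 0], [0.001, 0.01, -0.006], 1],
    [[0, 0, 0], [0.003, 0.02, -0.012], 1],
    [[0, 0, 0], [0.004, 0.03, -0.018], 1],
    [[0, 0, 0], [0.005, 0.035, -0.022], 1],
    [[0, 0, 0], [0.005, 0.035, -0.022], 1],
  ],
)

```text
clock: 26.63
ee_pos: [0.4311, -0.1692, 0.1189]
tcp_rot: [3.142, -0.0, 3.004]
contact_force: [0.1, -2.0, -0.2]
finger_gap: 0.176
grasp_force: 50.0
```

play_rows(
  motion=[
    [[0, 0, 0], [0.001, 0.008, -0.006], 1],
    [[0, 0, 0], [0.002, 0.016, -0.012], 1],
    [[0, 0, 0], [0.003, 0.024, -0.018], 1],
    [[0, 0, 0], [0.004, 0.031, -0.022], 1],
    [[0, 0, 0], [0.004, 0.031, -0.022], 1],
  ],
)

```text
clock: 27.05
ee_pos: [0.4314, -0.166, 0.1167]
tcp_rot: [3.141, -0.0, 3.004]
contact_force: [0.6, -1.8, 0.2]
finger_gap: 0.173
grasp_force: 50.0
```

Run:
```python
from h import *
cv2.imwrite('pics/d2.png',dial(grab()))
s=sensors.state();print(s['ee_pos'],s['contact_force'])
```

```text
[ 0.43142843 -0.1660369   0.11679647] [-0.2122359  -2.31038008 -0.04935951]
```

View pics/d2.png

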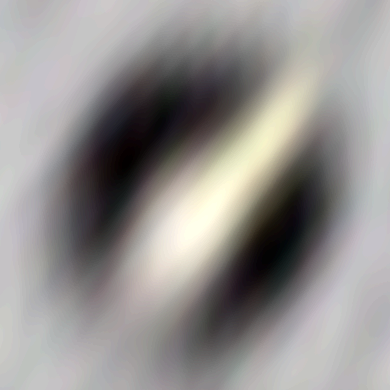

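The pointer runs from the hub (175,220) to its tip at (305,85), 44° from vertical, which is one graduation back from the stop. I'll withdraw the key and carry it home.

play_rows(
  motion=[
    [[0, 0, 0], [-0.001, -0.01, 0.03], 1],
    [[0, 0, 0], [-0.001, -0.01, 0.12], 1],
    [[0, 0, 0], [-0.001, -0.01, 0.28], 1],
    [[0, 0, 0], [-0.001, -0.01, 0.45], 1],
    [[0, 0, 0], [-0.001, -0.01, 0.6], 1],
  ],
)

```text
clock: 27.67
ee_pos: [0.4313, -0.167, 0.1783]
tcp_rot: [3.141, 0.0, 3.004]
contact_force: [-0.6, 0.2, -0.5]
finger_gap: 0.177
grasp_force: 50.0
```

play_rows(
  motion=[
    [[0, 0, 0.009], [0.013, 0.1, 0], 1],
    [[0, 0, 0.018], [0.026, 0.27, 0], 1],
    [[0, 0, 0.027], [0.039, 0.45, 0], 1],
    [[0, 0, 0.036], [0.052, 0.65, 0], 1],
    [[0, 0, 0.043], [0.063, 0.825, 0], 1],
  ],
)

```text
clock: 28.08
ee_pos: [0.4372, -0.0831, 0.1767]
tcp_rot: [3.141, -0.001, 3.096]
contact_force: [-0.4, -0.5, -1.0]
finger_gap: 0.171
grasp_force: 50.0
```

play_rows(
  motion=[
    [[0, 0, 0.009], [0.013, 0.17, 0], 1],
    [[0, 0, 0.018], [0.026, 0.34, 0], 1],
    [[0, 0, 0.027], [0.039, 0.51, 0], 1],
    [[0, 0, 0.036], [0.052, 0.68, 0], 1],
    [[0, 0, 0.043], [0.063, 0.825, 0], 1],
  ],
)

```text
clock: 28.5
ee_pos: [0.4434, -0.0005, 0.1767]
tcp_rot: [3.141, -0.001, -3.097]
contact_force: [0.6, 0.4, -0.5]
finger_gap: 0.175
grasp_force: 50.0
```

play_rows(
  motion=[
    [[0, 0, 0.009], [0.013, 0.17, 0], 1],
    [[0, 0, 0.018], [0.026, 0.34, 0], 1],
    [[0, 0, 0.027], [0.039, 0.51, 0], 1],
    [[0, 0, 0.036], [0.052, 0.68, 0], 1],
    [[0, 0, 0.043], [0.063, 0.825, 0], 1],
  ],
)

```text
clock: 28.92
ee_pos: [0.4496, 0.0819, 0.1766]
tcp_rot: [3.141, -0.001, -3.007]
contact_force: [-0.3, -0.8, -0.6]
finger_gap: 0.173
grasp_force: 50.0
```

play_rows(
  motion=[
    [[0, 0, 0.009], [0.013, 0.2, 0], 1],
    [[0, 0, 0.018], [0.026, 0.4, 0], 1],
    [[0, 0, 0.027], [0.039, 0.6, 0], 1],
    [[0, 0, 0.036], [0.052, 0.75, 0], 1],
    [[0, 0, 0.043], [0.063, 0.82, 0], 1],
  ],
)

```text
clock: 29.33
ee_pos: [0.456, 0.1643, 0.1766]
tcp_rot: [3.141, -0.0, -2.916]
contact_force: [0.5, -0.9, -0.3]
finger_gap: 0.173
grasp_force: 50.0
```

Run:
```python
from h import *
s=sensors.state();print(s['ee_pos'],s['tcp_rot'],s['contact_force'])
cv2.imwrite('pics/d3.png',np.hstack([dial(grab()),cv2.resize(eyes.grab_frame('scene')[120:210,155:245,::-1],(390,390),interpolation=2)]))
s=sensors.state();print(s['ee_pos'])
```

```text
[0.45595326 0.16430024 0.17663376] [ 3.14111942e+00 -4.62152506e-04 -2.91584053e+00] [ 0.54355348 -0.91114879 -0.31042744]
[0.45628267 0.16169795 0.17672671]
```

View pics/d3.png

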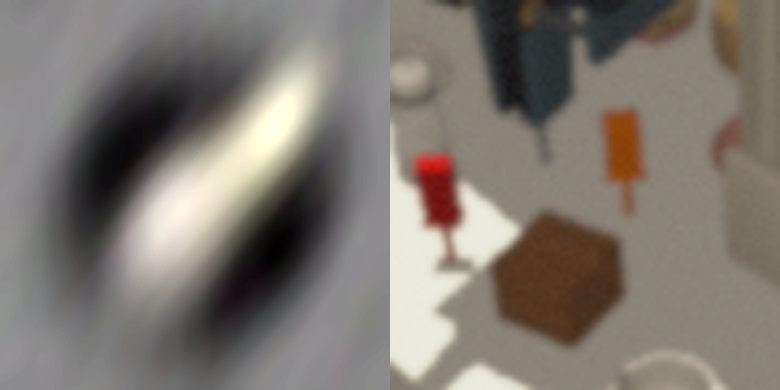

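The dial still reads one graduation back, and the pin hangs straight above the stand. Now I'll lower it.

play_rows(
  motion=[
    [[0, 0, 0], [0, 0, -0.15], 1],
    [[0, 0, 0], [0, 0, -0.35], 1],
    [[0, 0, 0], [0, 0, -0.55], 1],
    [[0, 0, 0], [0, 0, -0.64], 1],
    [[0, 0, 0], [0, 0, -0.64], 1],
  ],
)

```text
clock: 30.0
ee_pos: [0.4555, 0.1614, 0.1114]
tcp_rot: [-3.142, -0.003, -2.92]
contact_force: [-0.3, -0.9, -1.8]
finger_gap: 0.174
grasp_force: 50.0
```

play_rows(
  motion=[
    [[0, 0, 0], [0, 0, -0.02], 1],
    [[0, 0, 0], [0, 0, -0.04], 1],
    [[0, 0, 0], [0, 0, -0.06], 1],
    [[0, 0, 0], [0, 0, -0.08], 1],
    [[0, 0, 0], [0, 0, -0.08], 1],
  ],
)

```text
clock: 30.42
ee_pos: [0.4567, 0.1624, 0.1049]
tcp_rot: [-3.142, 0.0, -2.919]
contact_force: [-0.5, -0.4, -1.1]
finger_gap: 0.176
grasp_force: 50.0
```

play_rows(
  motion=[
    [[0, 0, 0], [0, 0, -0.03], 1],
    [[0, 0, 0], [0, 0, -0.06], 1],
    [[0, 0, 0], [0, 0, -0.1], 1],
    [[0, 0, 0], [0, 0, -0.14], 1],
    [[0, 0, 0], [0, 0, -0.15], 1],
  ],
)

```text
clock: 30.83
ee_pos: [0.4562, 0.1623, 0.0891]
tcp_rot: [3.142, -0.001, -2.919]
contact_force: [0.3, -0.0, 0.4]
finger_gap: 0.172
grasp_force: 50.0
```

play_rows(
  motion=[
    [[0, 0, 0], [0, 0, -0.05], 1],
    [[0, 0, 0], [0, 0, -0.1], 1],
    [[0, 0, 0], [0, 0, -0.15], 1],
    [[0, 0, 0], [0, 0, -0.18], 1],
    [[0, 0, 0], [0, 0, -0.18], 1],
  ],
)

```text
clock: 31.25
ee_pos: [0.4562, 0.1623, 0.0711]
tcp_rot: [3.142, -0.001, -2.919]
contact_force: [-0.7, -0.4, -1.3]
finger_gap: 0.174
grasp_force: 50.0
```

play_rows(
  motion=[
    [[0, 0, 0], [0, 0, -0.005], 1],
    [[0, 0, 0], [0, 0, -0.01], 1],
    [[0, 0, 0], [0, 0, -0.015], 1],
    [[0, 0, 0], [0, 0, -0.015], 1],
    [[0, 0, 0], [0, 0, -0.015], 1],
  ],
)

```text
clock: 31.67
ee_pos: [0.4567, 0.1624, 0.0704]
tcp_rot: [3.142, 0.0, -2.919]
contact_force: [-0.5, 0.3, -1.3]
finger_gap: 0.172
grasp_force: 50.0
```

Now 0.6 mm further down, then open and rise.

play_rows(
  motion=[
    [[0, 0, 0], [0, 0, -0.003], 1],
    [[0, 0, 0], [0, 0, -0.006], 1],
    [[0, 0, 0], [0, 0, -0.006], 1],
    [[0, 0, 0], [0, 0, -0.006], 1],
    [[0, 0, 0], [0, 0, -0.006], 1],
  ],
)

```text
clock: 32.08
ee_pos: [0.4567, 0.1624, 0.0699]
tcp_rot: [3.142, 0.0, -2.919]
contact_force: [-1.3, 1.0, 5.6]
finger_gap: 0.17
grasp_force: 50.0
```

play_rows(
  motion=[
    [[0, 0, 0], [0, 0, 0], 0.4],
    [[0, 0, 0], [0, 0, 0], 0.4],
    [[0, 0, 0], [0, 0, 0], -1],
    [[0, 0, 0], [0, 0, 0], -1],
    [[0, 0, 0], [0, 0, 0], -1],
  ],
)

```text
clock: 32.5
ee_pos: [0.4566, 0.1623, 0.0696]
tcp_rot: [3.142, -0.0, -2.919]
contact_force: [-0.1, 0.2, -0.1]
finger_gap: 0.488
grasp_force: 0.0
```

play_rows(
  motion=[
    [[0, 0, 0], [0, 0, 0], -1],
    [[0, 0, 0], [0, 0, 0], -1],
    [[0, 0, 0], [0, 0, 0], -1],
    [[0, 0, 0], [0, 0, 0], -1],
    [[0, 0, 0], [0, 0, 0], -1],
  ],
)

```text
clock: 32.92
ee_pos: [0.4566, 0.1624, 0.0697]
tcp_rot: [3.142, 0.0, -2.919]
contact_force: [0.0, 0.0, 0.9]
finger_gap: 0.849
grasp_force: 0.0
```

play_rows(
  motion=[
    [[0, 0, 0], [0, 0, 0.1], -1],
    [[0, 0, 0], [0, 0, 0.3], -1],
    [[0, 0, 0], [0, 0, 0.5], -1],
    [[0, 0, 0], [0, 0, 0.75], -1],
    [[0, 0, 0], [0, 0, 1], -1],
  ],
)

```text
clock: 33.33
ee_pos: [0.4562, 0.1622, 0.1706]
tcp_rot: [-3.142, -0.001, -2.919]
contact_force: [0.2, -0.2, -0.1]
finger_gap: 0.998
grasp_force: 0.0
```

play_rows(
  motion=[
    [[0, 0, 0], [-0.1, 0.2, 0.1], -1],
    [[0, 0, 0], [-0.2, 0.4, 0.2], -1],
    [[0, 0, 0], [-0.3, 0.6, 0.3], -1],
    [[0, 0, 0], [-0.4, 0.8, 0.3], -1],
    [[0, 0, 0], [-0.5, 1, 0.3], -1],
  ],
)

```text
clock: 33.75
ee_pos: [0.4063, 0.2633, 0.2004]
tcp_rot: [3.141, 0.001, -2.919]
contact_force: [-0.7, -0.1, -0.4]
finger_gap: 0.998
grasp_force: 0.0
```

Run:
```python
from h import *
a=eyes.grab_frame('scene');b=eyes.grab_frame('top')
m=np.hstack([cv2.resize(a[150:200,165:225],(400,400*50//60),interpolation=2),cv2.resize(b[190:240,160:220],(400,400*50//60),interpolation=2)])
cv2.imwrite('pics/e.png',m[:,:,::-1]); s=sensors.state();print(s['ee_pos'],s['clock'])
```

```text
[0.40530466 0.26434247 0.1998969 ] 33.85
```

View pics/e.png

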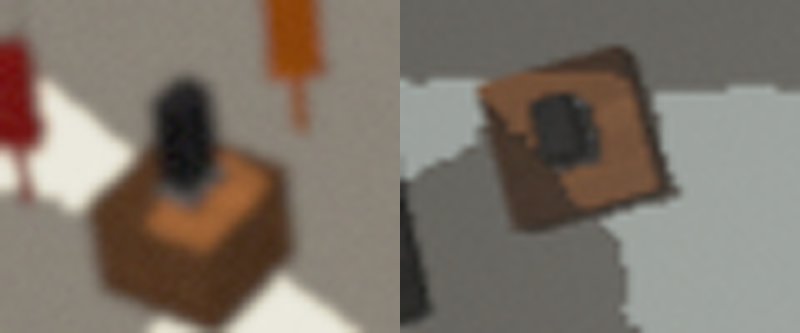

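The key stands upright and fully seated (foot plate on the stand at (185,190) in the left crop). The arm is clear, so I'll hand in.

```bash
python3 -c "
from bench import finish_job
print(finish_job())"
```

```text
the job is handed in; nothing more can be done
None
```

The job is handed in at about 34 s on the robot's clock: the wheel was run to its stop, leaned on with about 12 N and backed off one tooth (pointer one graduation back), the key is upright and fully down in its stand and released, and cup, shaker and muffin were not touched.

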